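# Lock the sachet caddy into its serving track

### The arm

A 6-joint arm with a two-finger parallel gripper is mounted at the origin on the work surface. World frame = base frame: x ahead of the robot, y to its left, z up, the work surface at z = 0. Lengths are in m, angles in rad, forces in N, time in s.
With the tool pointing down it reaches from about 0.35 to 0.95 m from the base axis. Payload 17.4 kg.
Tool frame: the origin (TCP) lies between the finger pads; the fingertips stand 8 mm ahead of it and the grasp point (between the pads) lies 11 mm behind it (ctrl.finger_overhang is the distance from the TCP to the fingertips, in m); z points along the fingers, y is the line along which they close (so a half turn about z gives the same grasp; the last joint's range is limited). The gripper opens to 93 mm and grips with 3 to 60 N. Pads are 15 mm wide; open, the fingers measure 128 mm over their backs; the gripper's body (75 mm by 188 mm) begins 65 mm behind the grasp point.
Start: joints at [1.185, 0.116, 1.442, -0, 1.584, -0.038], TCP at [0.23, 0.635, 0.227] pointing down, gripper open.
Joint ranges: [-2.83, 2.83], [-0.83, 2.19], [0.07, 2.5], [-1.14, 4.28], [0.01, 3], [-2.97, 2.97]. Speed limits (rad/s): [1.89, 1.89, 2.22, 3.14, 3.14, 3.14].

### API

Orientations are given as a unit quaternion [x, y, z, w].
In Python, from cell import ctrl gives the robot as it stands. The module is installed in compiled form; this text tells all that it offers.
- The arm moves only by the tool play_rows, never from a script. Its argument "rows" is a list of rows, each a list of 6 numbers: the shift along the tool's x, y, z in mm, then the turn, a rotation vector about the tool's x, y, z in degrees. A call has 1 to 20 rows; each row is the pose to reach, as a shift and turn from the pose commanded when the call began, along the tool's axes at that moment; what a row does not reach only later rows make up. A row lasts 1/12 s, in which the tool goes at most 41.7 mm and 7.16 degrees, less where a joint would pass 70% of its speed; a pose out of reach is approached as far as the arm can. A call with a gripper value outside its range is refused whole. "fingers" is the opening, from 0 (shut) to 1 (fully open), set as the call begins (left out, the last holds). The fingers move at their own pace and stop on an object; the grip force is fixed at half the most. Time passes only in rows, so rows that repeat a pose let the fingers close. It gives the time, the measured TCP pose, the force, the opening and the grip force at its end, in the units of the state.
- ctrl.get_obs(): the state, without advancing time (a new reading comes with each control period).
- ctrl.read_camera(name): name is "scene" or "top" or "wrist"; returns the picture (400x640x3 uint8, red, green, blue); there is no depth.
- ctrl.camera_info(name): a dict with "K" (3x3 intrinsics, pixels), "R" (3x3) and "t" (3): a world point X has camera coordinates R X + t; the wrist camera has in their place "hand_eye" (4x4, takes a point from camera to tool coordinates, whose origin is the TCP and whose axes are the flange's). Camera axes: x right, y down, z forward; pixel columns grow to the right and rows downward; lengths in m; the calibration is good to about 2 mm. A picture is of the moment at which its call begins: read the wrist's pose just before it. camera_info takes no time and is no camera call.
- ctrl.hand_in(): hands the job in; it is judged then, once.
The state is a dict: "t": time; "qpos": joint angles; "joint_vel": joint speeds; "tau": joint torques, N m; "eef_pos": TCP position; "orientation": TCP orientation; "contact_force": force on the tool from outside, world axes, zero at the start; "ft_torque": the same for the moment, N m; "finger_gap": opening from 0.0 (shut) to 1.0 (fully open); "finger_force": force on a finger pad.
Only numpy, scipy, OpenCV 4.12 (cv2) and the standard library are available. Lean on these libraries where they do the work, as an engineer would, in place of code of your own. Each camera call takes 0.05 s, during which the arm holds its last target. There are 200 camera calls.

### The job

Push the sachet caddy along its serving track until it is locked in fully home against the end stop. With the fingertips press the spring bar in the track floor behind the caddy well down, keep it held down while you push the caddy over the two lock pins and up to the stop, then let the bar spring right up so that the pins stand behind the caddy, and move clear. The caddy is only pushed, never lifted or tipped, and the other things stay where they stand.

Things in the scene. Friction and masses are not known exactly. Their poses are not given: they have to be found in the camera images.
- track: Serving track fixed to the table (mm): a straight channel 271 long, 132 wide, in which the caddy slides. Origin: on the table top, on the centre line, right below the line of the two lock pins. x runs along the track towards the end stop (the caddy's way), y to the left of that, z up. Open end at x = -170. Wooden guide walls at y = 54 to 66 each side, tops 55 above the table.
- stop (a point): Middle of the inner face of the end stop, at track x = 89, y = 0, at ledge height (40 mm above the table). The stop is 12 thick, its top 70 above the table.
- ledge (a point): Point on the left grey plastic ledge's top at the open end (track x = -169, y = 43), 40 mm above the table. Two ledges, 22 wide, at y = 32..54 and -54..-32, carry the caddy; the 64 wide gap between them holds the press bar.
- press_bar (a joint): How far the spring press bar is down: 0 (up) to 0.016 m (bottom). It moves only straight down, springs back, and takes about 3 N to start and 8 N at the bottom, wherever pressed. The two lock pins are part of it: up, they stand 8 mm above the ledges and block the caddy; more than 8 mm down, they are clear below it. About 13 mm down is good while the caddy is over them.
- bar_end (a point): Point on the top face of the press bar at its end near the open end (track x = -165, y = 0); it moves with the bar. The bar is a flat steel plate 60 mm wide, from track x = -165 to 30, running under the caddy. Its top is 36 mm above the table when up, 20 at the bottom.
- pin_left (a point): Top of the left lock pin, a 10 by 10 mm dark steel pin on the press bar, through a slot in the ledge at track x = -5..5, y = 43; 48 mm above the table with the bar up.
- pin_right (a point): Top of the right lock pin, the same at track y = -43.
- caddy: Loose sachet caddy, an open wooden box 80 mm long (along the track), 104 wide, 40 tall, its sachets to 50, about 0.4 kg; 2 mm play each side. Origin: centre of its underside, 40 above the table on the ledges; axes as the track's. Starts at track x = -81 to -51, the bar bare for 44 mm or more behind it. Home at the stop: centre x = 49, rear face x = 9, 4 mm past the pins.
- mug: Bystander: white ceramic mug with a handle, 76 wide, 85 tall (mm), origin at the centre of its underside.
- cups: Bystander: stack of upturned paper cups, 74 wide, 95 tall (mm), origin at the centre of its underside.
- stirrers: Bystander: steel beaker 68 wide, 80 tall, with wooden stirring sticks up to 118 tall (mm), origin at the centre of its underside.
- jar: Bystander: amber glass jar with steel cap, 68 wide, 95 tall (mm), origin at the centre of its underside.
- spoon: Bystander: steel teaspoon lying on the table, 140 long (mm), origin at the centre of its underside (midway along).
- creamer: Bystander: small white creamer pot, 42 wide, 26 tall (mm), origin at the centre of its underside.
- creamer2: Bystander: second small white creamer pot, 42 wide, 26 tall (mm), origin at the centre of its underside.
There are look-alikes about, which are no part of the job. There is more than one size of the caddy; the one meant has the size given above.

How it is judged:
By the outcome, as a careful person would: the job done as asked, in the order asked, and still so for the second after the job is handed in, with the robot touching nothing.
It also fails if it takes over 40 s, if anything falls off the work surface, if the arm or the gripper's body presses on something with over 40 N, if the wrist force passes 120 N, or if a joint passes its speed limit or range.

## Working session

There is one attempt and no reset: what is moved stays moved. The work goes in short steps, Python scripts to look and compute and a tool call to move; the robot and the scene stay as the last step left them, time stands still between calls to the robot, and variables do not carry over. Pictures are saved under pics/ and viewed, at most 10 in all, crops included, and the job is handed in when it is done.

Besides the shell and the picture viewer there is one more tool, called after "Call:" by a JSON object that holds its "op" and its "data". play_rows: Moves the arm, as the interface text tells. Its arguments: {"type":"object","properties":{"rows":{"type":"array"},"fingers":{"type":"number"}},"required":["rows"]}

```bash
mkdir -p pics; python3 - <<'E'
from cell import ctrl
import cv2, numpy as np
for n in("scene","top"):
    im=ctrl.read_camera(n); cv2.imwrite(f"pics/{n}0.png",im[:,:,::-1])
    i=ctrl.camera_info(n); print(n,{k:np.round(v,4).tolist() for k,v in i.items()})
print({k:np.round(v,4).tolist() if k!='wrist' else 0 for k,v in ctrl.get_obs().items()})
print(ctrl.camera_info("wrist"), ctrl.finger_overhang)
E
```

```text
scene {'K': [[503.3123, 0.0, 318.1687], [0.0, 503.3123, 207.8187], [0.0, 0.0, 1.0]], 'R': [[-0.7301, 0.6833, 0.012], [0.513, 0.5596, -0.6509], [-0.4514, -0.4691, -0.7591]], 't': [0.3189, -0.2539, 1.3085]}
top {'K': [[443.9154, 0.0, 314.4565], [0.0, 443.9154, 193.8809], [0.0, 0.0, 1.0]], 'R': [[-0.0203, -0.9998, -0.0013], [-0.9864, 0.0203, -0.1633], [0.1633, -0.002, -0.9866]], 't': [0.0794, 0.5213, 1.1129]}
{'t': 0.1, 'qpos': [1.1852, 0.1164, 1.4422, -0.0, 1.584, -0.0378], 'joint_vel': [-0.0003, -0.0013, -0.0017, 0.0004, -0.0013, 0.0003], 'tau': [0.0017, -72.289, -62.3862, 0.0782, 0.0229, -0.0001], 'eef_pos': [0.23, 0.6344, 0.226], 'orientation': [0.173, 0.9849, -0.0005, -0.0001], 'contact_force': [0.5949, 0.5622, 0.2956], 'ft_torque': [0.0292, 0.044, 0.0253], 'finger_force': 0.0, 'finger_gap': 0.9991}
{'K': array([[319.01208417,   0.        , 317.28796148],
       [  0.        , 319.01208417, 203.02777259],
       [  0.        ,   0.        ,   1.        ]]), 'hand_eye': array([[-1.69377855e-03, -9.63513004e-01, -2.67656163e-01,
         7.36371450e-02],
       [ 9.99998458e-01, -1.50806817e-03, -8.99410061e-04,
         9.78703507e-04],
       [ 4.62949550e-04, -2.67657274e-01,  9.63514073e-01,
        -1.57731824e-01],
       [ 0.00000000e+00,  0.00000000e+00,  0.00000000e+00,
         1.00000000e+00]])} 0.008
```

View pics/scene0.png

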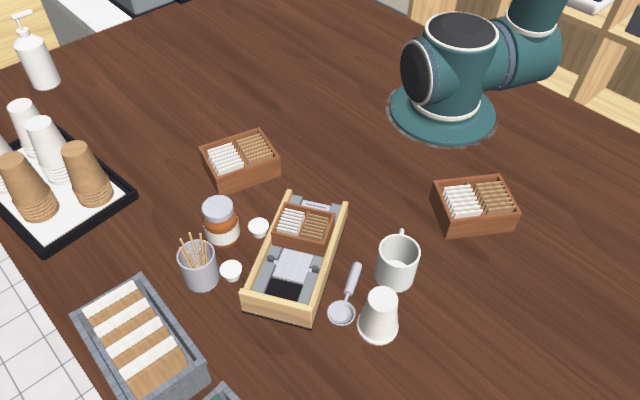

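View pics/top0.png

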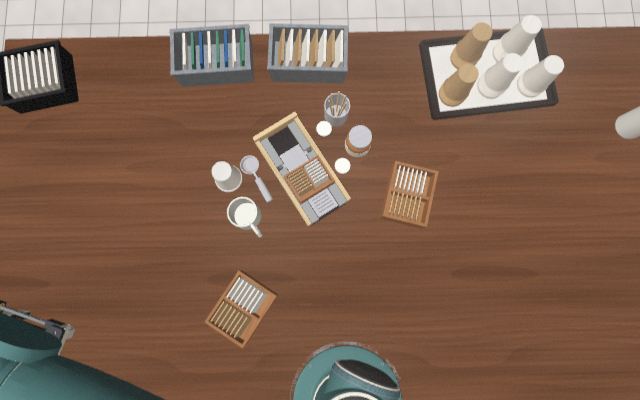

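The scene view shows the track running from its stop (270,305) to its open end (320,200). In the top view the stop is at (277,127) and the open end at about (328,210).

Three things could be taken for the caddy in the top view: the box in the track at (309,178), the larger box at (410,194) and the larger box at (240,308). I choose the one in the track. Next I check it in a close crop and measure the walls.

```bash
cat > h.py <<'E'
import numpy as np, cv2
from cell import ctrl
from scipy.spatial.transform import Rotation as Ro
def cam(n):
    i=ctrl.camera_info(n); K=np.array(i["K"])
    if n=="wrist":
        o=ctrl.get_obs(); T=np.eye(4); T[:3,:3]=Ro.from_quat(o["orientation"]).as_matrix(); T[:3,3]=o["eef_pos"]
        M=np.linalg.inv(T@np.array(i["hand_eye"])); return K,M[:3,:3],M[:3,3]
    return K,np.array(i["R"]),np.array(i["t"])
def ray(c,uv,z):
    K,R,t=c; d=R.T@np.linalg.solve(K,np.array([uv[0],uv[1],1.])); o=-R.T@t
    return o+d*(z-o[2])/d[2]
def proj(c,X):
    K,R,t=c; p=K@(R@np.asarray(X)+t); return p[:2]/p[2]
E
python3 - <<'E'
from h import *
a=cv2.imread("pics/top0.png"); b=cv2.imread("pics/scene0.png")
A=cv2.resize(a[105:235,240:365],None,fx=4,fy=4,interpolation=2); B=cv2.resize(b[185:330,235:355],None,fx=3.3,fy=3.6,interpolation=2)
H=max(A.shape[0],B.shape[0]); 
P=[cv2.copyMakeBorder(x,0,H-x.shape[0],0,0,0) for x in(A,B)]
o=np.hstack(P)[:600,:]; o=o[:, :900]; print(o.shape); s=min(1,800/o.shape[1]); cv2.imwrite("pics/crop.png",cv2.resize(o,None,fx=s,fy=s))
hsv=cv2.cvtColor(a,cv2.COLOR_BGR2HSV)[105:235,240:365]
for uv in [(277,127),(262,160),(340,180),(290,205)]: print(uv,cv2.cvtColor(a,cv2.COLOR_BGR2HSV)[uv[1]-3:uv[1]+4,uv[0]-3:uv[0]+4].reshape(-1,3)[::12].tolist())
m=cv2.inRange(hsv,(12,60,160),(28,190,255)); n,l,s,c=cv2.connectedComponentsWithStats(m)
print(s,c)
k=1+np.argmax(s[1:,4]); pts=np.argwhere(l==k)[:,::-1].astype(np.float32)+[240,105]
box=cv2.boxPoints(cv2.minAreaRect(pts.astype(np.float32))); C=cam("top")
for p in box: print(p,ray(C,p,.055))
W=np.array([ray(C,p,.055)[:2] for p in pts],np.float32); r=cv2.minAreaRect(W); print(r, cv2.boxPoints(r))
E
```

```text
(522, 896, 3)
(277, 127) [[18, 75, 221], [18, 83, 207], [18, 89, 184], [17, 98, 138], [15, 92, 103]]
(262, 160) [[11, 127, 122], [13, 99, 124], [11, 126, 121], [11, 120, 130], [11, 122, 130]]
(340, 180) [[18, 85, 195], [12, 109, 122], [11, 116, 123], [18, 73, 228], [11, 114, 121]]
(290, 205) [[11, 120, 119], [13, 110, 125], [10, 117, 122], [11, 117, 120], [12, 121, 124]]
[[    0     0   125   130 14395]
 [   91     0     3     4     6]
 [  101     0     1     2     2]
 [  104     0     1     1     1]
 [   96     2     1     4     4]
 [   99     3     2     2     2]
 [  103     2     1     1     1]
 [  102     4     1     1     1]
 [   13     6    98   115  1765]
 [   92     6     1     2     2]
 [   98     7     1     1     1]
 [  101     6     1     1     1]
 [   99     8     2     2     2]
 [   97    10     1     1     1]
 [  106    28    16    19    65]
 [  110    61     1     1     1]] [[ 62.08627996  65.00458493]
 [ 92.16666667   1.5       ]
 [101.           0.5       ]
 [104.           0.        ]
 [ 96.           3.5       ]
 [ 99.5          3.5       ]
 [103.           2.        ]
 [102.           4.        ]
 [ 59.01303116  62.14617564]
 [ 92.           6.5       ]
 [ 98.           7.        ]
 [101.           6.        ]
 [ 99.5          8.5       ]
 [ 97.          10.        ]
 [110.36923077  39.15384615]
 [110.          61.        ]]
[251.10269 137.00804] [0.67594962 0.23244243 0.055     ]
[294.62497  109.408554] [0.74959563 0.1168988  0.055     ]
[350.905   198.15782] [ 0.50772709 -0.02469742  0.055     ]
[307.38272 225.75731] [0.43893043 0.08846953 0.055     ]
((0.5926982760429382, 0.10318851470947266), (0.27787333726882935, 0.13466483354568481), 31.19195556640625) [[ 0.43897477  0.08883089]
 [ 0.50871867 -0.02636639]
 [ 0.7464218   0.11754614]
 [ 0.6766779   0.23274341]]
```

View pics/crop.png

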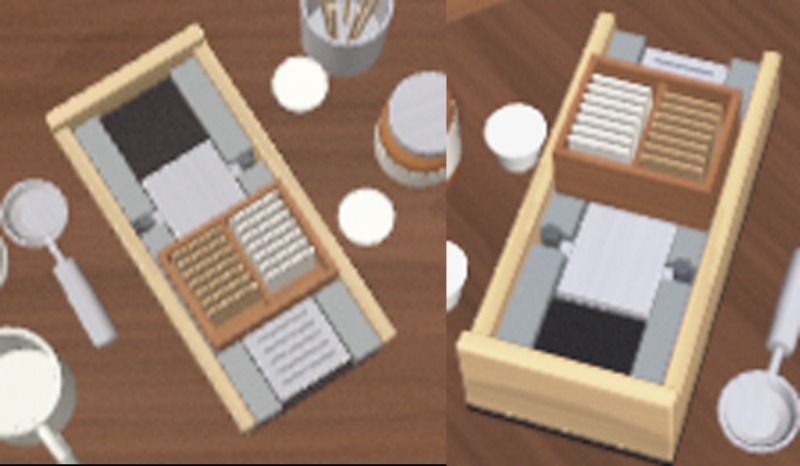

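The crop confirms the choice. The caddy in the track fills the channel between the walls and sits behind the two pins, at crop (145,222) and (245,158). The bare slotted bar end is at crop (298,350), on the robot's side. Next I put these into track coordinates and check the clearances.

```bash
cat >> h.py <<'E'
A0=np.radians(31.19); U=np.array([np.cos(A0),np.sin(A0)]); V=np.array([-U[1],U[0]]); O=np.array([.475,.032])+.170*U
def trk(X): d=np.asarray(X)[:2]-O; return np.round(1000*np.array([d@U,d@V]),1)
def wor(x,y,z): return np.r_[O+(x*U+y*V)/1000,z/1000]
def shift(P,yaw=None):  # target TCP (m), yaw of tool x -> tool-axis row from the measured pose
    o=ctrl.get_obs(); R=Ro.from_quat(o["orientation"]); d=1000*R.as_matrix().T@(np.asarray(P)-o["eef_pos"])
    r=np.zeros(3)
    if yaw is not None:
        T=Ro.from_matrix(np.c_[[np.cos(yaw),np.sin(yaw),0],[np.sin(yaw),-np.cos(yaw),0],[0,0,-1]]); r=np.degrees((R.inv()*T).as_rotvec())
    return np.round(np.r_[d,r],1)
E
python3 - <<'E'
from h import *
C=cam("top"); f=lambda u,v:(240+u*.28,105+v*.28)
for n,uv,z in [("rearR",(222,345),.08),("rearL",(338,270),.08),("pinL",(145,222),.048),("pinR",(245,158),.048),("barend a",(288,402),.036),("barend b",(352,358),.036),("stopinner",(65,125),.07)]: print(n,trk(ray(C,f(*uv),z)))
for n,uv,z in [("stirrers top",(337,97),.1),("jar",(360,134),.095),("creamerA",(324,128),.026),("creamerB",(342,166),.026),("mug",(244,211),.085),("cups",(222,170),.095)]: print(n,trk(ray(C,uv,z)))
C2=cam("scene"); g=lambda u,v:(235+(u/.8929-500)/3.3,185+v/.8929/3.6)
for n,uv,z in [("pin1",(551,232),.048),("pin2",(683,266),.048),("rear? topfront",(557,155),.08),("walltop end",(605,15),.055),("walltop end",(770,55),.055)]: print(n,trk(ray(C2,g(*uv),z)))
P=wor(-145,0,160);print(P, shift(P,A0+np.pi))
E
```

```text
rearR [-115.3   46.5]
rearL [-113.8  -51.5]
pinL [-3.4 44.1]
pinR [ -1.8 -43.7]
barend a [-170.3   25.9]
barend b [-168.1  -30.9]
stopinner [84.  56.5]
stirrers top [  63.8 -172. ]
jar [ -49.1 -169. ]
creamerA [  31.3 -113.4]
creamerB [-83.3 -97.3]
mug [-58.5 181.8]
cups [ 58.  174.6]
pin1 [  0.5 -39.1]
pin2 [-0.1 47.9]
rear? topfront [-31.2 -44.2]
walltop end [-166.6  -56.8]
walltop end [-165.8   63. ]
[0.49638637 0.04494694 0.16      ] [-4.513e+02 -4.633e+02  6.650e+01 -1.000e-01 -0.000e+00 -5.110e+01]
```

Call:
{"op": "play_rows", "data": {"rows": [[-451, -463, 66, 0, 0, -51], [-451, -463, 66, 0, 0, -51], [-451, -463, 66, 0, 0, -51], [-451, -463, 66, 0, 0, -51], [-451, -463, 66, 0, 0, -51], [-451, -463, 66, 0, 0, -51], [-451, -463, 66, 0, 0, -51], [-451, -463, 66, 0, 0, -51], [-451, -463, 66, 0, 0, -51], [-451, -463, 66, 0, 0, -51], [-451, -463, 66, 0, 0, -51], [-451, -463, 66, 0, 0, -51], [-451, -463, 66, 0, 0, -51], [-451, -463, 66, 0, 0, -51], [-451, -463, 66, 0, 0, -51], [-451, -463, 66, 0, 0, -51], [-451, -463, 66, 0, 0, -51], [-451, -463, 66, 0, 0, -51], [-451, -463, 66, 0, 0, -51], [-451, -463, 66, 0, 0, -51]], "fingers": 0}}

```text
t: 1.77
eef_pos: [0.496, 0.0466, 0.1608]
orientation: [-0.268, 0.963, 0.0, 0.0]
contact_force: [0.6, 0.7, -0.7]
finger_gap: 0.005
finger_force: 0.0
```

```bash
python3 - <<'E'
from h import *
C=cam("wrist"); im=ctrl.read_camera("wrist")[:,:,::-1].copy(); cv2.imwrite("pics/w1.png",im)
P=wor(-140,0,160); print(shift(P,A0+np.pi))
for x,y,z in [(-165,30,36),(-165,-30,36),(-170,54,55),(-170,-54,55),(0,43,48),(0,-43,48),(-140,0,36),(89,0,70)]: print((x,y,z),proj(C,wor(x,y,z)).round())
E
```

```text
[-4.5 -1.7  0.8 -0.   0.  -0. ]
(-165, 30, 36) [349. 175.]
(-165, -30, 36) [282. 175.]
(-170, 54, 55) [380. 173.]
(-170, -54, 55) [251. 174.]
(0, 43, 48) [359. 340.]
(0, -43, 48) [273. 341.]
(-140, 0, 36) [316. 202.]
(89, 0, 70) [316. 430.]
```

View pics/w1.png

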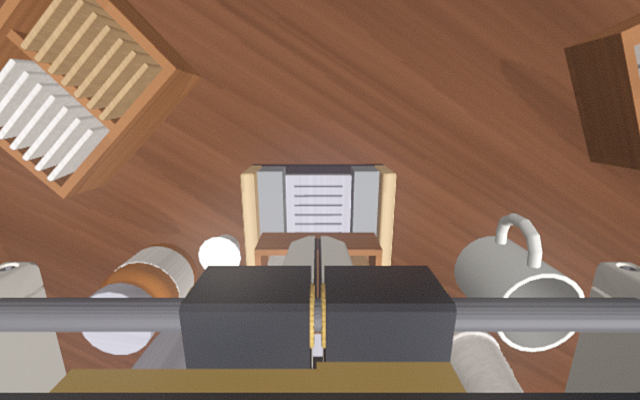

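The wrist view shows the bar end at (285..351,176), within 3 px of the prediction. The caddy's rear top edge is at row 234. I measure the centre line and heading from the wall edges.

```bash
python3 - <<'E'
from h import *
C=cam("wrist"); im=cv2.imread("pics/w1.png"); h=cv2.cvtColor(im,cv2.COLOR_BGR2HSV)
m=cv2.inRange(h,(12,50,150),(28,190,255))
L=[];R=[]
for v in range(178,262,6):
    c=np.where(m[v,225:410])[0]+225; a=c[c<290]; b=c[c>345]
    if len(a)>6 and len(b)>6: L.append(trk(ray(C,(a.min(),v),.055))); R.append(trk(ray(C,(b.max()+1,v),.055)))
L=np.array(L);R=np.array(R); print(L.tolist(),R.tolist())
print([np.polyfit(q[:,0],q[:,1],1) for q in(L,R)])
for v in (232,234,236): print(v,trk(ray(C,(318,v),.08)))
print([im[v,270].tolist() for v in range(228,244,1)])
for u in(285,351): print(trk(ray(C,(u,176),.036)))
print(trk(ctrl.get_obs()["eef_pos"]))
E
```

```text
[[-166.3, -63.2], [-161.2, -63.5], [-156.0, -63.0], [-150.8, -63.4], [-145.5, -63.7], [-140.1, -63.2], [-134.7, -63.6], [-129.2, -63.1], [-123.7, -63.4], [-118.1, -63.8], [-112.4, -63.3], [-106.7, -63.6], [-101.0, -63.1], [-95.1, -63.5]] [[-166.1, 68.5], [-160.9, 68.0], [-155.7, 68.4], [-150.5, 67.8], [-145.2, 68.2], [-139.8, 68.5], [-134.4, 68.0], [-129.0, 68.3], [-123.4, 68.7], [-117.9, 68.1], [-112.2, 68.5], [-106.5, 67.9], [-100.7, 68.3], [-94.9, 68.6]]
[array([-1.88709568e-03, -6.36338404e+01]), array([2.20533977e-03, 6.85608322e+01])]
232 [-127.4    2.2]
234 [-125.7    2.2]
236 [-124.     2.2]
[[188, 185, 185], [190, 186, 186], [190, 185, 184], [184, 182, 184], [144, 148, 160], [85, 100, 134], [87, 104, 135], [87, 103, 133], [88, 104, 137], [91, 106, 139], [89, 103, 135], [89, 102, 133], [88, 104, 133], [89, 103, 135], [88, 107, 138], [83, 98, 132]]
[-164.4  -27.4]
[-164.3   31.9]
[-144.5    1.7]
```

The heading agrees and the TCP is on the centre line (y 1.7, with the measured centre at about 2). The edge at row 232 is the caddy's rear foot: at z = 40 it gives x ≈ -112, which fits the -114 from the top view. I press the bar now.

Call:
{"op": "play_rows", "data": {"rows": [[0, 0, 35, 0, 0, 0], [0, 0, 70, 0, 0, 0], [0, 0, 95, 0, 0, 0], [0, 0, 108, 0, 0, 0], [0, 0, 112, 0, 0, 0], [0, 0, 116, 0, 0, 0], [0, 0, 119, 0, 0, 0], [0, 0, 122, 0, 0, 0], [0, 0, 125, 0, 0, 0], [0, 0, 128, 0, 0, 0], [0, 0, 130, 0, 0, 0], [0, 0, 130, 0, 0, 0], [0, 0, 130, 0, 0, 0]]}}

```text
t: 2.9
eef_pos: [0.497, 0.0459, 0.0318]
orientation: [-0.268, 0.963, 0.0, 0.001]
contact_force: [-1.5, 3.5, 7.1]
finger_gap: 0.005
finger_force: 3.5
```

The 7 N reading matches a bar depth of about 13 mm. I push forward, which is tool -x, keeping the bar down.

Call:
{"op": "play_rows", "data": {"rows": [[-5, 0, 0.5, 0, 0, 0], [-11, 0, 0.5, 0, 0, 0], [-16, 0, 0.5, 0, 0, 0], [-19, 0, 0.5, 0, 0, 0], [-22, 0, 0.5, 0, 0, 0], [-25, 0, 0.5, 0, 0, 0], [-28, 0, 0.5, 0, 0, 0], [-31, 0, 0.5, 0, 0, 0], [-34, 0, 0.5, 0, 0, 0], [-38, 0, 0.5, 0, 0, 0], [-42, 0, 0.5, 0, 0, 0], [-46, 0, 0.5, 0, 0, 0], [-50, 0, 0.5, 0, 0, 0], [-54, 0, 0.5, 0, 0, 0], [-58, 0, 0.5, 0, 0, 0], [-62, 0, 0.5, 0, 0, 0], [-66, 0, 0.5, 0, 0, 0], [-70, 0, 0.5, 0, 0, 0], [-74, 0, 0.5, 0, 0, 0], [-78, 0, 0.5, 0, 0, 0]]}}

```text
t: 4.57
eef_pos: [0.5633, 0.0853, 0.0311]
orientation: [-0.268, 0.963, -0.001, -0.0]
contact_force: [-8.8, -5.9, 9.6]
finger_gap: 0.005
finger_force: 5.6
```

```bash
python3 - <<'E'
from h import *
a=ctrl.read_camera("top")[:,:,::-1]; w=ctrl.read_camera("wrist")[:,:,::-1]; b=ctrl.read_camera("scene")[:,:,::-1]
f=lambda x:cv2.resize(x,(400,480),interpolation=2)
cv2.imwrite("pics/p1.png",np.hstack([f(b[185:335,230:355]),f(w[60:300,220:420])]))
o=ctrl.get_obs(); print(trk(o["eef_pos"]),o["eef_pos"],o["contact_force"],[o["contact_force"][:2]@U,o["contact_force"][:2]@V])
E
```

```text
[-66.3  -0.1] [0.5637561  0.08562017 0.0312038 ] [-1.95510775 -1.78177884  6.19432015] [np.float64(-2.5952495838339544), np.float64(-0.5117242886481002)]
```

View pics/p1.png

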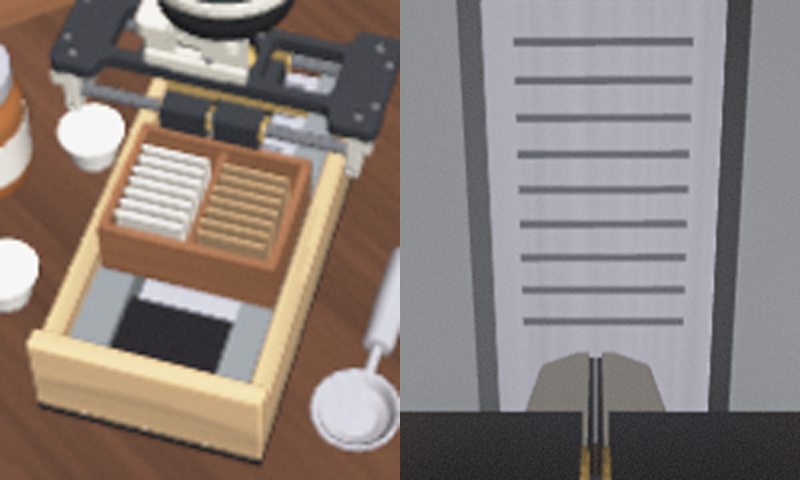

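The view shows the caddy flat, square and over the pins, with the fingers central on the pressed bar. About 68 mm remain.

Call:
{"op": "play_rows", "data": {"rows": [[-4, 0, 0.3, 0, 0, 0], [-8, 0, 0.3, 0, 0, 0], [-12, 0, 0.3, 0, 0, 0], [-16, 0, 0.3, 0, 0, 0], [-20, 0, 0.3, 0, 0, 0], [-24, 0, 0.3, 0, 0, 0], [-28, 0, 0.3, 0, 0, 0], [-32, 0, 0.3, 0, 0, 0], [-36, 0, 0.3, 0, 0, 0], [-40, 0, 0.3, 0, 0, 0], [-44, 0, 0.3, 0, 0, 0], [-47, 0, 0.3, 0, 0, 0], [-50, 0, 0.3, 0, 0, 0], [-52, 0, 0.3, 0, 0, 0], [-54, 0, 0.3, 0, 0, 0], [-56, 0, 0.3, 0, 0, 0], [-58, 0, 0.3, 0, 0, 0], [-60, 0, 0.3, 0, 0, 0], [-61, 0, 0.3, 0, 0, 0], [-62, 0, 0.3, 0, 0, 0]]}}

```text
t: 6.38
eef_pos: [0.6163, 0.1173, 0.0309]
orientation: [-0.268, 0.963, -0.001, -0.0]
contact_force: [-8.4, -5.6, 9.8]
finger_gap: 0.003
finger_force: 5.9
```

```bash
python3 - <<'E'
from h import *
b=ctrl.read_camera("scene")[:,:,::-1];w=ctrl.read_camera("wrist")[:,:,::-1]
f=lambda x:cv2.resize(x,(400,480),interpolation=2)
cv2.imwrite("pics/p2.png",np.hstack([f(b[235:335,230:320]),f(w[60:300,220:420])]))
o=ctrl.get_obs(); print(trk(o["eef_pos"]),o["eef_pos"],o["contact_force"],[o["contact_force"][:2]@U,o["contact_force"][:2]@V])
E
```

```text
[-4.8 -0.3] [0.6164203  0.11731738 0.03091483] [-5.81737502 -4.24917721  8.51778914] [np.float64(-7.177054743715889), np.float64(-0.6222895786756899)]
```

View pics/p2.png

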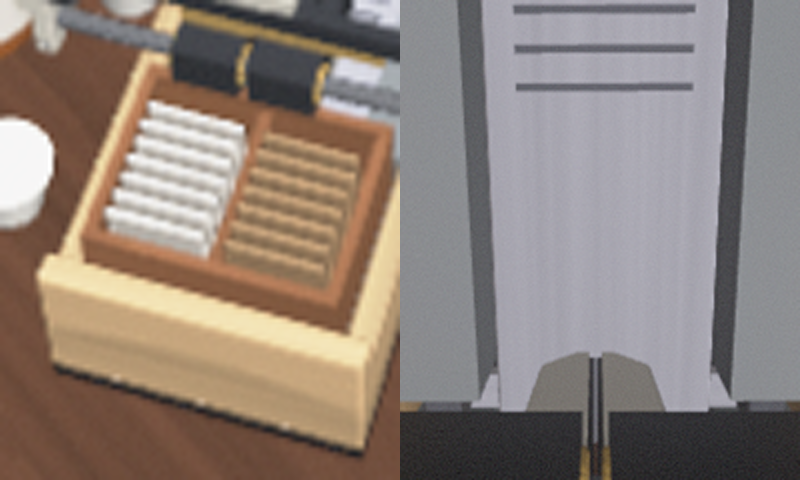

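A small gap to the stop remains. I creep forward and watch the force, which is about 8-10 N along the track from friction.

Call:
{"op": "play_rows", "data": {"rows": [[-1, 0, 0, 0, 0, 0], [-2, 0, 0, 0, 0, 0], [-3, 0, 0, 0, 0, 0], [-4, 0, 0, 0, 0, 0], [-5, 0, 0, 0, 0, 0]]}}

```text
t: 6.9
eef_pos: [0.6192, 0.1188, 0.0309]
orientation: [-0.268, 0.963, -0.001, -0.002]
contact_force: [-33.3, -20.3, 25.0]
finger_gap: 0.006
finger_force: 25.0
```

Call:
{"op": "play_rows", "data": {"rows": [[-0.5, 0, 0, 0, 0, 0], [-1, 0, 0, 0, 0, 0], [-1.5, 0, 0, 0, 0, 0], [-2, 0, 0, 0, 0, 0]]}}

```text
t: 7.23
eef_pos: [0.6191, 0.1188, 0.0309]
orientation: [-0.268, 0.964, -0.001, -0.005]
contact_force: [-52.7, -27.5, 36.2]
finger_gap: 0.005
finger_force: 36.8
```

The caddy is firmly against the stop, with force rising and no motion. I back off a few mm with the bar still held down, then look.

Call:
{"op": "play_rows", "data": {"rows": [[1.5, 0, 0, 0, 0, 0], [3, 0, 0, 0, 0, 0], [4.5, 0, 0, 0, 0, 0], [6, 0, 0, 0, 0, 0], [7, 0, 0, 0, 0, 0], [8, 0, 0, 0, 0, 0], [8, 0, 0, 0, 0, 0]]}}

```text
t: 7.82
eef_pos: [0.617, 0.1176, 0.0318]
orientation: [-0.268, 0.963, -0.0, 0.002]
contact_force: [4.4, 2.2, 6.5]
finger_gap: 0.008
finger_force: 3.6
```

```bash
python3 - <<'E'
from h import *
b=ctrl.read_camera("scene")[:,:,::-1];w=ctrl.read_camera("wrist")[:,:,::-1]
f=lambda x:cv2.resize(x,(400,480),interpolation=2)
cv2.imwrite("pics/p3.png",np.hstack([f(b[235:335,230:320]),f(w[60:300,220:420])]))
o=ctrl.get_obs(); print(trk(o["eef_pos"]),o["eef_pos"],o["contact_force"],[o["contact_force"][:2]@U,o["contact_force"][:2]@V])
E
```

```text
[-4.2 -0.3] [0.61695616 0.11759588 0.0317756 ] [3.42750497 1.97523842 7.28138109] [np.float64(3.9550070547670297), np.float64(-0.08530151786207085)]
```

View pics/p3.png

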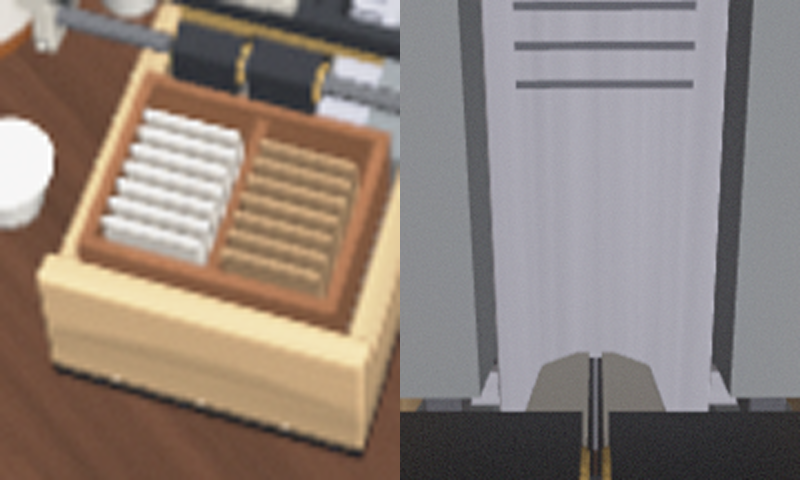

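```bash
python3 - <<'E'
from h import *
C=cam("scene"); g=lambda u,v:(230+u*.225,235+v/4.8)
for n,uv,z in [("frontL",(330,312),.08),("frontR",(80,250),.08),("rearL",(388,142),.08),("rearR",(150,78),.08),("stop outer L",(365,350),.07),("stop outer R",(40,262),.07)]: print(n,trk(ray(C,g(*uv),z)))
E
```

```text
frontL [88.1 53.5]
frontR [ 90.7 -46.3]
rearL [13.1 55.1]
rearR [ 12.2 -45.9]
stop outer L [93.4 68.8]
stop outer R [ 94.2 -62.5]
```

The caddy's front is at x ≈ 89 and its rear at about 12, so it is home. I let the bar up gently and rise clear.

Call:
{"op": "play_rows", "data": {"rows": [[1, 0, -2, 0, 0, 0], [1, 0, -4, 0, 0, 0], [1, 0, -6, 0, 0, 0], [1, 0, -8, 0, 0, 0], [1, 0, -10, 0, 0, 0], [1, 0, -12, 0, 0, 0], [1, 0, -14, 0, 0, 0], [1, 0, -17, 0, 0, 0], [1, 0, -22, 0, 0, 0], [1, 0, -30, 0, 0, 0], [1, 0, -45, 0, 0, 0], [1, 0, -65, 0, 0, 0], [1, 0, -90, 0, 0, 0], [10, 0, -120, 0, 0, 0], [35, 0, -145, 0, 0, 0], [60, 0, -165, 0, 0, 0], [85, 0, -175, 0, 0, 0], [100, 0, -175, 0, 0, 0], [100, 0, -175, 0, 0, 0]]}}

```text
t: 9.5
eef_pos: [0.5283, 0.0647, 0.2075]
orientation: [-0.267, 0.964, -0.0, 0.001]
contact_force: [1.3, 0.5, 0.6]
finger_gap: 0.006
finger_force: 0.0
```

```bash
python3 - <<'E'
from h import *
b=ctrl.read_camera("scene")[:,:,::-1];w=ctrl.read_camera("wrist")[:,:,::-1];a=ctrl.read_camera("top")[:,:,::-1]
f=lambda x:cv2.resize(x,(400,480),interpolation=2)
cv2.imwrite("pics/p4.png",np.hstack([f(b[185:335,230:355]),f(a[105:235,240:365])]))
cv2.imwrite("pics/w4.png",w)
o=ctrl.get_obs(); print(trk(o["eef_pos"]),o["eef_pos"],o["contact_force"],o["t"])
E
```

```text
[-105.5    0.5] [0.52993694 0.06586674 0.20546869] [0.54611248 0.01266069 0.25842519] 9.65
```

View pics/p4.png

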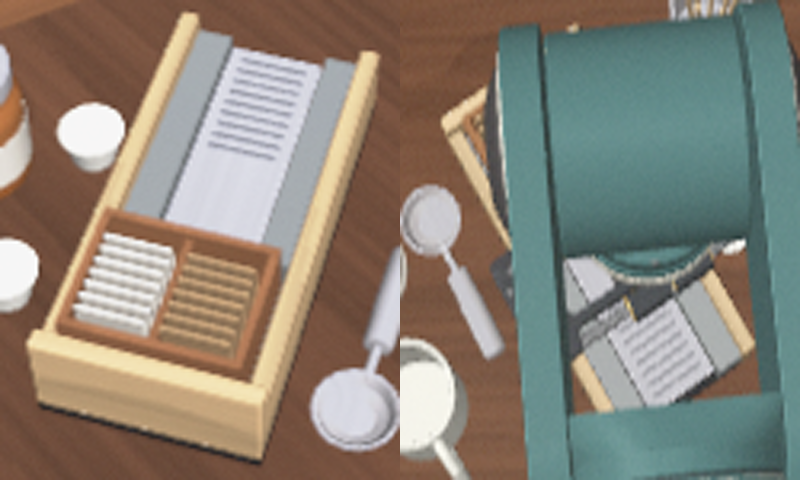

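View pics/w4.png

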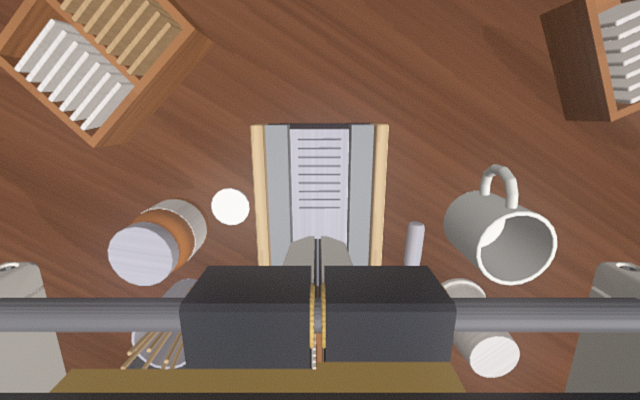

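The caddy sits flush at the stop and the bystanders are where they were. The pins are hidden in these views, so I hover above them for a last look from the wrist camera.

Call:
{"op": "play_rows", "data": {"rows": [[-15, 0, 5, 0, 0, 0], [-40, 0, 10, 0, 0, 0], [-70, 0, 20, 0, 0, 0], [-95, 0, 25, 0, 0, 0], [-105, 0, 30, 0, 0, 0], [-105, 0, 30, 0, 0, 0], [-105, 0, 30, 0, 0, 0], [-105, 0, 30, 0, 0, 0]]}}

```text
t: 10.32
eef_pos: [0.6192, 0.1197, 0.175]
orientation: [-0.268, 0.963, -0.0, -0.0]
contact_force: [-0.0, -1.0, -0.2]
finger_gap: 0.007
finger_force: 0.0
```

```bash
python3 - <<'E'
from h import *
C=cam("wrist"); w=ctrl.read_camera("wrist")[:,:,::-1]
cv2.imwrite("pics/w5.png",cv2.resize(w[140:270,235:400],None,fx=4,fy=4,interpolation=2))
for z in(48,35):
  for x in (-7,3):
    for y in (45,-41): print((x,y,z),(proj(C,wor(x,y,z))-[235,140]).round(1)*4)
print("caddy rear foot x=6 z=40",(proj(C,wor(6,0,40))-[235,140]).round()*4)
E
```

```text
(-7, 45, 48) [524.4 202.8]
(-7, -41, 48) [148.8 204. ]
(3, 45, 48) [522.8 244.8]
(3, -41, 48) [150.8 246. ]
(-7, 45, 35) [516.4 190.4]
(-7, -41, 35) [156.4 191.6]
(3, 45, 35) [514.8 230.8]
(3, -41, 35) [158. 232.]
caddy rear foot x=6 z=40 [328. 248.]
```

View pics/w5.png

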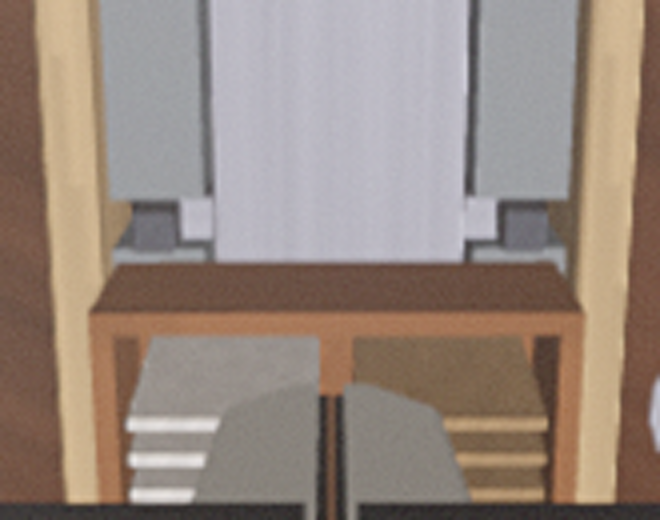

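Both pins are fully up. Their tops are at crop (155,223) and (527,225), and the 372 px spacing matches z = 48 (374) rather than a lowered bar (359). They stand behind the square caddy with a strip of ledge between. I hand in.

```bash
python3 -c "
from cell import ctrl; print(ctrl.hand_in())"
```

```text
the job is handed in; nothing more can be done
None
```

The caddy is home against the end stop with both lock pins up behind it, the arm is clear of everything, and the job was handed in at about 10 s on the robot's clock; the verdict was not shown.

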